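# Clear the tin and shut the spice cupboard

## Task

The door of the small spice cupboard has been left open and a flat tin stands in its swing. With the fingertips, slide the tin along the worktop until it is completely out of the door's way, without picking it up or tipping it, and only then push the door fully shut; do not let the door bump the tin. Leave the mug, the timer and the jar where they stand.

Things in the scene. Friction and masses are not known exactly. Their poses are not given: they have to be found in the camera images.
- cupboard: small grey-green spice cupboard with a light wood top, fixed to the worktop, 240 mm wide (y), 120 mm deep, 175 mm high (top board 252 mm wide), three spice jars fixed inside; origin: on the worktop in the middle of its front opening; its x axis points into the cupboard, y to its left as seen from the robot, z up; cupboard fills x = 0 to 126 mm, y = -126 to 126 mm
- door (a joint): angle of the cupboard's door in rad: 0 is shut, grows as it swings open towards the robot about the upright hinge at the cupboard's left edge, 2.2 at the stop; it starts between 1.75 and 2.05. Light friction (about 0.03 N m), no spring and no catch: it stays where it is left. It can be pushed shut by its outer face
- door_hinge (a point): point on the door's hinge axis, at x = -14 mm, y = 118 mm, 87 mm above the worktop in the cupboard's frame; its own frame turns with the door: -y runs along the door to its free edge, -x points out of its outer face. The door panel is 236 mm long, 14 mm thick (0 to +14 mm in its x), from 11 to 163 mm above the worktop; the farthest part of the door sweeps a circle of radius 237 mm about this axis
- door_push (a point): point on the door's outer face, 150 mm from the hinge axis, 126 mm above the worktop, turns with the door, axes as door_hinge; a place to push it. A brass knob, about 30 mm wide, stands out 42 mm from the same face 206 mm from the hinge, 133 mm above the worktop
- flat_tin: flat round food tin with a red label, diameter 86 mm, 40 mm high, 0.16 to 0.33 kg, loose on the worktop; origin at the centre of its underside, z up
- green_mug: grey-green mug right of the cupboard, 81 x 117 x 94 mm, handle along its -y; origin at the height of its underside, 17 mm from the axis of its round body towards the handle; leave alone
- kitchen_timer: round wind-up timer left of the cupboard, diameter 62 mm, 50 mm high, grey-green cap on a cream base; origin at the centre of its underside; leave alone
- spread_jar: glass jar with a red lid, in front and to the right, diameter 65 mm, 100 mm high; origin at the centre of its underside; leave alone
There are look-alikes about, which are no part of the job. What is shaped like the flat_tin but pink is not meant.

How it is judged (in metres and radians):
On the way, in this order (a step that is already met when the one before it is completed fails the run):
1. the tin is out of the door's swing while the door still stands open (horizontal distance between flat_tin and door_hinge above 0.282 m and value of joint door above 0.8 rad), for 0.2 s.
2. the door is pushed shut (value of joint door below 0.03 rad), for 0.2 s.
At the end, for the whole second after the job is handed in: the door is shut to within 0.03 rad (about 7 mm at its free edge); the tin stands upright and still on the worktop with its centre more than 282 mm from the hinge axis, that is clear of the door's swing; mug, timer and jar are within 20 mm of where they stood (value of joint door below 0.03 rad and horizontal distance between flat_tin and door_hinge above 0.282 m and height (world z) of flat_tin between -0.006 and 0.006 m and angle between flat_tin's own z axis and vertical below 0.1 rad and linear speed of flat_tin below 0.01 m/s and distance of each of green_mug, kitchen_timer, spread_jar from where it was at the start of the episode below 0.02 m); the robot touches nothing.
It fails at once if the tin is lifted off the worktop (height (world z) of flat_tin above 0.012 m).
It fails at once if the tin is tipped (angle between flat_tin's own z axis and vertical above 0.25 rad).
It fails at once if the door bumps the tin (contact force between flat_tin and door above 0.5 N).
It fails at once if the mug, timer or jar is moved (distance of any of green_mug, kitchen_timer, spread_jar from where it was at the start of the episode above 0.02 m).
It also fails if it takes over 59 s, if anything falls off the work surface, if the arm or the gripper's body presses on something with over 40 N, if the wrist force passes 120 N, or if a joint passes its speed limit or range.

## Robot

A 7-joint arm with a two-finger parallel gripper is mounted at the origin on a cart in front of the work surface, level with it; the furniture and walls round the work are solid. World frame = base frame: x ahead of the robot, y to its left, z up, the work surface at z = 0. Lengths are in mm, angles in rad, forces in N, time in s.
With the tool pointing down it reaches from about 425 to 950 mm from the base axis. Payload 4.7 kg.
Tool frame: the origin (TCP) lies on the centre line of the jaws, within the pads' length; the fingertips stand 22 mm ahead of it and the grasp point (between the pads) lies 3 mm ahead of it (robot.tips_ahead is the distance from the TCP to the fingertips, in mm); z points along the fingers, y is the line along which they close (so a half turn about z gives the same grasp; the last joint's range is limited). The gripper opens to 87 mm and grips with 3 to 60 N. Pads are 19 mm wide; open, the fingers measure 117 mm over their backs; the gripper's body (75 mm by 190 mm) begins 51 mm behind the grasp point.
Start: joints at [-1.278, 0.469, -0.049, 1.532, 0.024, 1.141, -0.082], TCP at [213.445, 640.381, 244.573] pointing down, gripper open.
Joint ranges: [-2.59, 2.59], [-0.33, 1.99], [-1.39, 1.29], [0.1, 2.45], [-1.04, 4.18], [0.21, 1.99], [-2.66, 2.66]. Speed limits (rad/s): [2.57, 2.57, 3.14, 3.14, 3.14, 3.14, 3.14].

## Interface

Orientations are given as a rotation vector (axis times angle).
In Python, from station import robot gives the robot as it stands. The module is installed in compiled form; this text tells all that it offers.
- The arm moves only by the tool play_rows, never from a script. Its argument "motion" is a list of rows, each an object of numbers: "tx", "ty", "tz": the shift along the tool's x, y, z in fractions of the full range, 1 being 40 cm; "roll": the turn about the tool's z in fractions of the full range, 1 being pi/2 rad; "grip": the opening, from 0 (shut) to 1 (fully open). In form: [{"tx": .., "ty": .., "tz": .., "roll": .., "grip": ..}, ...]. A call has exactly 8 rows; each row is the pose to reach, as a shift and turn from the pose commanded when the call began, along the tool's axes at that moment; what a row does not reach only later rows make up. A row lasts 1/8 s, in which the tool goes at most 62.5 mm and 10.7 degrees, less where a joint would pass 70% of its speed; a pose out of reach is approached as far as the arm can. No shift or turn number may pass 1 either way. A call with a gripper value outside its range is refused whole. The fingers move at their own pace and stop on an object; "force" is the grip in N (left out, the last holds). Time passes only in rows, so rows that repeat a pose let the fingers close, or fill a call up. It gives the time, the measured TCP pose, the force, the opening and the grip force at its end, in the units of the state.
- robot.get_state(): the state, without advancing time (a new reading comes with each control period).
- robot.get_image(name): name is "scene" or "top"; returns a dict with "image" (480x640x3 uint8, blue, green, red), "vertical_fov" (degrees; the focal length in pixels is half the picture's height over the tangent of half this angle, whatever the lens; pixels are square), "cx", "cy" (the principal point, pixels), "dist_coeffs" ([k1, k2, p1, p2, k3] as OpenCV has them; the pictures are not rectified), "rvec" (rotation vector, rad) and "tvec" (3), from world to camera coordinates, as OpenCV has them. Camera axes: x right, y down, z forward; pixel columns grow to the right and rows downward; lengths in mm; the calibration is good to about 2 mm. A picture is of the moment at which its call begins. There is no depth.
- robot.hand_in(): hands the job in; it is judged then, once.
The state is a dict: "t": time; "q": joint angles; "joint_vel": joint speeds; "joint_efforts": joint torques, N m; "tool_pos": TCP position; "tcp_rot": TCP orientation; "contact_force": force on the tool from outside, world axes, zero at the start; "torque": the same for the moment, N m; "opening": finger opening in mm; "grasp_force": force on a finger pad.
Only numpy, scipy, OpenCV 4.12 (cv2) and the standard library are available. Lean on these libraries where they do the work, as an engineer would, in place of code of your own. Each camera call takes 0.05 s, during which the arm holds its last target. There are 200 camera calls.

## Working session

There is one attempt and no reset: what is moved stays moved. The work goes in short steps, Python scripts to look and compute and a tool call to move; the robot and the scene stay as the last step left them, time stands still between calls to the robot, and variables do not carry over. Pictures are saved under pics/ and viewed, at most 10 in all, crops included, and the job is handed in when it is done.

Besides the shell and the picture viewer there is one more tool, called after "Emit:" by a JSON object that holds its "api" and its "payload". play_rows: Moves the arm, as the interface text tells. Its arguments: {"type":"object","properties":{"motion":{"type":"array","items":{"type":"object","properties":{"tx":{"type":"number"},"ty":{"type":"number"},"tz":{"type":"number"},"roll":{"type":"number"},"grip":{"type":"number"}}}},"force":{"type":"number"}},"required":["motion"]}

```bash
mkdir -p pics
cat > h.py <<'E'
import numpy as np, cv2
from station import robot
def cam(n):
    d=robot.get_image(n); im=d["image"]; f=im.shape[0]/2/np.tan(np.radians(d["vertical_fov"])/2)
    K=np.array([[f,0,d["cx"]],[0,f,d["cy"]],[0,0,1]]); return im,K,np.array(d["dist_coeffs"],float),np.array(d["rvec"],float),np.array(d["tvec"],float)
def ray(c,uv):
    _,K,D,r,t=c; R=cv2.Rodrigues(r)[0]
    p=cv2.undistortPoints(np.array(uv,float).reshape(-1,1,2),K,D).reshape(-1,2)
    return -R.T@t.ravel(), np.c_[p,np.ones(len(p))]@R
def onz(c,uv,z):
    o,d=ray(c,uv); return o+d*((z-o[2])/d[:,2])[:,None]
def proj(c,P): return cv2.projectPoints(np.array(P,float).reshape(-1,1,3),c[3],c[4],c[1],c[2])[0].reshape(-1,2)
E
python3 - <<'E'
from h import *
for n in("scene","top"):
    c=cam(n); cv2.imwrite(f"pics/{n}0.png",c[0]); print(n,c[1][0,0],c[2],ray(c,[[320,240]]))
s=robot.get_state(); print(s["t"],s["tool_pos"],s["tcp_rot"],s["opening"],robot.tips_ahead)
E
```

```text
scene 475.8695882513749 [-0.06743134  0.          0.          0.          0.        ] (array([-470.35339345, -614.56293039,  684.7856739 ]), array([[ 0.78903911,  0.43466366, -0.43446724]]))
top 473.7525335987168 [-0.0139461  0.         0.         0.         0.       ] (array([ 369.07271865,  -78.21538213, 1289.1363859 ]), array([[ 0.12526622,  0.02663592, -0.99181245]]))
0.1 [213.34101068 639.89170737 243.59733655] [-5.03303726e-01 -3.10079730e+00  2.71268140e-03] 86.64276068943238 22.0
```

View pics/scene0.png

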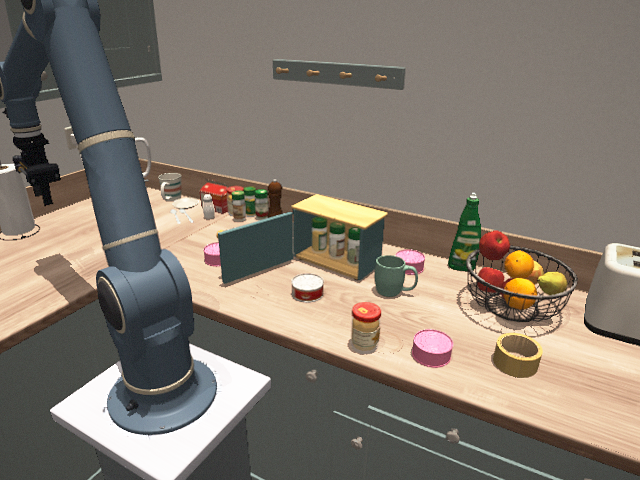

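View pics/top0.png

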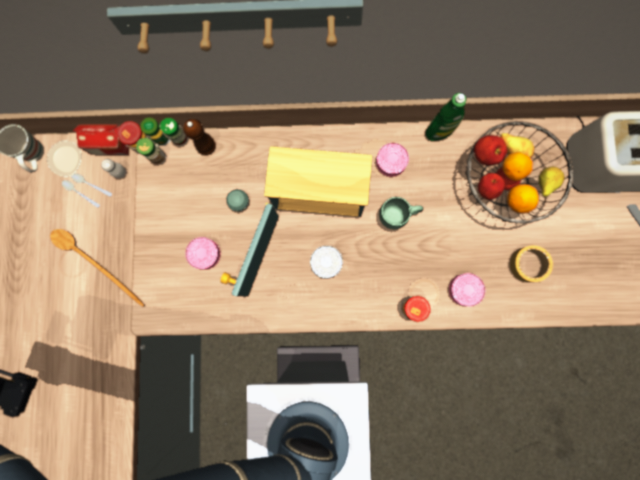

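The scene view shows the red-labelled tin at (308,288) and the open door at (222–293, 215–280). The top view shows the tin's white lid at (326,262) and the door running from the hinge (272,205) to its free edge (240,293). The mug is at (395,212), the jar at (417,308), the timer at (237,200), and the cupboard is yellow-topped.

```bash
cat > meas.py <<'E'
from h import *
def big(m,win):
    x0,y0,x1,y1=win; w=np.zeros_like(m); w[y0:y1,x0:x1]=m[y0:y1,x0:x1]
    cs=cv2.findContours(w,cv2.RETR_EXTERNAL,cv2.CHAIN_APPROX_NONE)[0]; return max(cs,key=cv2.contourArea)
def tin(ct,win):
    hsv=cv2.cvtColor(ct[0],cv2.COLOR_BGR2HSV); m=cv2.inRange(hsv,(0,0,150),(180,70,255))
    c=big(m,win); e=cv2.fitEllipse(c); P=onz(ct,[e[0]],40)[0]
    rim=onz(ct,c.reshape(-1,2),40); return e,P,np.ptp(rim,axis=0)
E
python3 - <<'E'
from meas import *
t=cam("top"); s=cam("scene")
e,P,sz=tin(t,(300,235,355,290)); print("tin",e,P,sz)
hs=cv2.cvtColor(s[0],cv2.COLOR_BGR2HSV)
m=cv2.inRange(hs,(0,0,140),(180,80,255)); c=big(m,(285,270,330,292)); es=cv2.fitEllipse(c); print("scene tin",es,proj(s,P))
# two-view height
(o1,d1),(o2,d2)=ray(t,[e[0]]),ray(s,[es[0]])
k=np.linalg.lstsq(np.c_[d1[0],-d2[0]],o2-o1,rcond=None)[0]; print("2view",o1+k[0]*d1[0],o2+k[1]*d2[0])
ht=cv2.cvtColor(t[0],cv2.COLOR_BGR2HSV)
m=cv2.inRange(ht,(22,90,120),(35,255,255)); c=big(m,(255,140,380,225)); r=cv2.minAreaRect(c)
q=cv2.approxPolyDP(c,6,True).reshape(-1,2); print("top board",q, onz(t,q,175))
m=cv2.inRange(ht,(75,40,20),(110,255,140)); c=big(m,(225,190,285,305)); q=cv2.approxPolyDP(c,4,True).reshape(-1,2); print("door",q,onz(t,q,163))
for n,(u,v),z in(("mug",(395,212),94),("jar",(417,308),100),("timer",(237,200),50),("knob",(222,278),133),("edge",(320,330),0)): print(n,onz(t,[[u,v]],z))
x,y=200,120
cv2.imwrite("pics/crop.png",cv2.resize(t[0][130:330,190:450],None,fx=3,fy=3,interpolation=cv2.INTER_CUBIC))
E
```

```text
tin ((325.9293518066406, 261.5119934082031), (33.13115692138672, 33.345176696777344), 148.66998291015625) [469.19381979 -59.11440046  40.        ] [87.80073189 89.90043665  0.        ]
scene tin ((306.6980895996094, 279.94952392578125), (22.683597564697266, 53.27613067626953), 90.7015609741211) [[306.96177777 280.0328107 ]]
2view [469.16991705 -59.1189606   40.29821666] [468.80693438 -58.52913921  40.27814195]
top board [[269 148]
 [264 195]
 [367 203]
 [371 155]] [[ 739.49044857   71.56631621  175.        ]
 [ 622.47813937   84.4121312   175.        ]
 [ 596.081494   -162.53820237  175.        ]
 [ 714.28115846 -176.34231797  175.        ]]
door [[272 205]
 [238 294]
 [247 293]
 [276 218]] [[599.85766621  66.78741233 163.        ]
 [387.02967344 149.41688569 163.        ]
 [388.93065571 127.94153991 163.        ]
 [567.57703917  57.32085666 163.        ]]
mug [[ 587.26231588 -239.17680192   94.        ]]
jar [[ 343.98373273 -282.35534213  100.        ]]
timer [[639.25522078 175.4476367   50.        ]]
knob [[427.27507351 194.98114069 133.        ]]
edge [[289.18728185 -38.42960238   0.        ]]
```

View pics/crop.png

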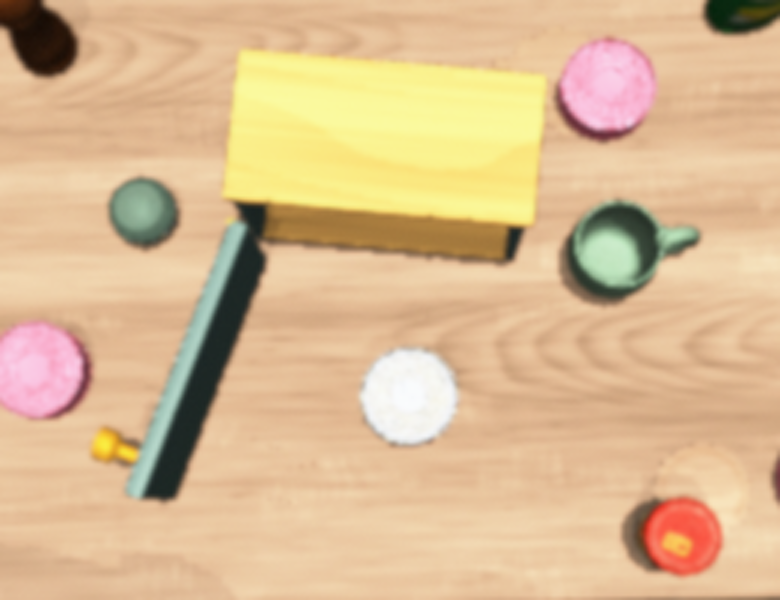

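The crop shows the cupboard top, the open door and the white tin lid at about (408,396), and that area is otherwise clear. The tin's two-view height is 40 mm, which matches the text. It sits about 197 mm from the hinge at about (608,80). Plan: come down on the left of the tin with the fingers half open, push it towards -y, then close the door by its outer face.

The rows are not in the units I measure in: shifts go in shares of 40 cm and turns go in shares of pi/2 rad. I convert before sending: -0.285 m / 0.4 = -0.7125, -0.264 m / 0.4 = -0.66, 0.64 rad / 1.5708 = 0.4074.

Emit:
{"api": "play_rows", "payload": {"motion": [{"tx": -0.0875, "ty": -0.0825, "tz": 0, "roll": 0.0509, "grip": 0.57}, {"tx": -0.175, "ty": -0.165, "tz": 0, "roll": 0.1019, "grip": 0.57}, {"tx": -0.2675, "ty": -0.2475, "tz": 0, "roll": 0.1528, "grip": 0.57}, {"tx": -0.355, "ty": -0.33, "tz": 0, "roll": 0.2037, "grip": 0.57}, {"tx": -0.445, "ty": -0.4125, "tz": 0, "roll": 0.2546, "grip": 0.57}, {"tx": -0.535, "ty": -0.495, "tz": 0, "roll": 0.3056, "grip": 0.57}, {"tx": -0.625, "ty": -0.5775, "tz": 0, "roll": 0.3565, "grip": 0.57}, {"tx": -0.7125, "ty": -0.66, "tz": 0, "roll": 0.4074, "grip": 0.57}]}}

```text
t: 1.2
tool_pos: [400.9, 298.3, 244.6]
tcp_rot: [1.457, 2.783, 0.001]
contact_force: [0.7, -0.2, 0.5]
opening: 49.6
grasp_force: 0.0
```

To row units: -0.267 m / 0.4 = -0.6675, -0.102 m / 0.4 = -0.255, 0.605 rad / 1.5708 = 0.3852.

Emit:
{"api": "play_rows", "payload": {"motion": [{"tx": -0.1125, "ty": -0.0425, "tz": 0, "roll": 0.0637, "grip": 0.57}, {"tx": -0.225, "ty": -0.085, "tz": 0, "roll": 0.1273, "grip": 0.57}, {"tx": -0.3375, "ty": -0.1275, "tz": 0, "roll": 0.191, "grip": 0.57}, {"tx": -0.45, "ty": -0.17, "tz": 0, "roll": 0.2546, "grip": 0.57}, {"tx": -0.5625, "ty": -0.215, "tz": 0, "roll": 0.3183, "grip": 0.57}, {"tx": -0.6675, "ty": -0.255, "tz": 0, "roll": 0.3852, "grip": 0.57}, {"tx": -0.6675, "ty": -0.255, "tz": 0, "roll": 0.3852, "grip": 0.57}, {"tx": -0.6675, "ty": -0.255, "tz": 0, "roll": 0.3852, "grip": 0.57}]}}

```text
t: 2.2
tool_pos: [469.2, 23.1, 244.4]
tcp_rot: [-2.215, -2.226, -0.0]
contact_force: [0.8, 0.6, -0.7]
opening: 49.5
grasp_force: 0.0
```

To row units: 0.206 m / 0.4 = 0.515, 0.18 m / 0.4 = 0.45.

Emit:
{"api": "play_rows", "payload": {"motion": [{"tx": -0.0075, "ty": 0, "tz": 0.075, "roll": 0, "grip": 0.57}, {"tx": -0.0075, "ty": 0, "tz": 0.15, "roll": 0, "grip": 0.57}, {"tx": -0.0075, "ty": 0, "tz": 0.225, "roll": 0, "grip": 0.57}, {"tx": -0.0075, "ty": 0, "tz": 0.3, "roll": 0, "grip": 0.57}, {"tx": -0.0075, "ty": 0, "tz": 0.375, "roll": 0, "grip": 0.57}, {"tx": -0.0075, "ty": 0, "tz": 0.45, "roll": 0, "grip": 0.57}, {"tx": -0.0075, "ty": 0, "tz": 0.515, "roll": 0, "grip": 0.57}, {"tx": -0.0075, "ty": 0, "tz": 0.515, "roll": 0, "grip": 0.57}]}}

```text
t: 3.2
tool_pos: [467.9, 20.9, 37.0]
tcp_rot: [-2.211, -2.227, 0.005]
contact_force: [0.1, 0.6, -0.1]
opening: 49.5
grasp_force: 0.0
```

Run:
```python
from h import *
s=robot.get_state(); print(s["tool_pos"],s["contact_force"])
c=cam("scene"); cv2.imwrite("pics/s1.png",cv2.resize(c[0][180:400,170:450],None,fx=2.7,fy=2.7))
```

```text
[467.86789305  20.90285823  37.03253504] [ 0.09416772  0.55312498 -0.10475795]
```

View pics/s1.png

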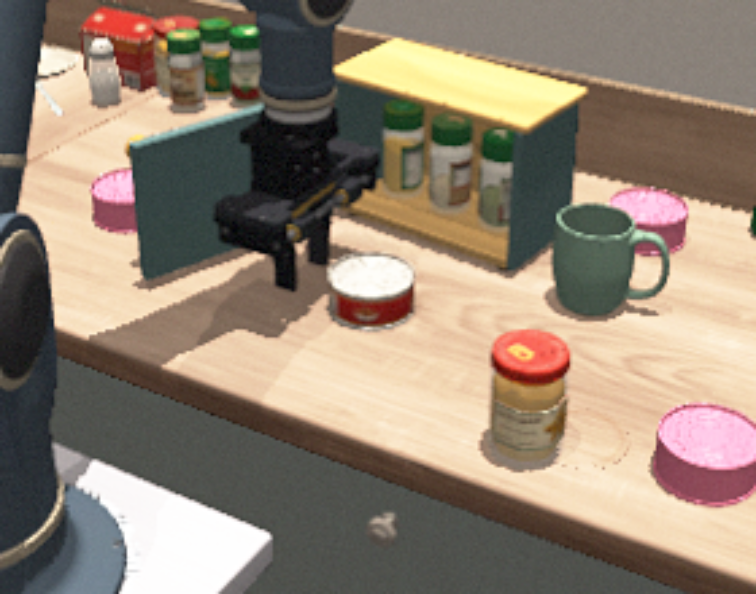

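The fingers stand to the left of the tin, low and clear of the door and cupboard, so the push can start.

To row units: -0.065 m / 0.4 = -0.1625, -0.057 m / 0.4 = -0.1425.

Emit:
{"api": "play_rows", "payload": {"motion": [{"tx": -0.03, "ty": 0.0025, "tz": 0, "roll": 0, "grip": 0.57}, {"tx": -0.055, "ty": 0.0025, "tz": 0, "roll": 0, "grip": 0.57}, {"tx": -0.07, "ty": 0.0025, "tz": 0, "roll": 0, "grip": 0.57}, {"tx": -0.085, "ty": 0.0025, "tz": 0, "roll": 0, "grip": 0.57}, {"tx": -0.1025, "ty": 0, "tz": 0, "roll": 0, "grip": 0.57}, {"tx": -0.1225, "ty": -0.0025, "tz": 0, "roll": 0, "grip": 0.57}, {"tx": -0.1425, "ty": -0.0075, "tz": 0, "roll": 0, "grip": 0.57}, {"tx": -0.1625, "ty": -0.0125, "tz": 0, "roll": 0, "grip": 0.57}]}}

```text
t: 4.25
tool_pos: [464.7, -46.0, 38.6]
tcp_rot: [2.217, 2.226, 0.001]
contact_force: [-0.5, 0.9, 1.7]
opening: 49.4
grasp_force: 1.0
```

Run:
```python
from h import *
s=robot.get_state(); print(s["tool_pos"],s["contact_force"])
c=cam("scene"); cv2.imwrite("pics/s2.png",cv2.resize(c[0][180:400,170:450],None,fx=2.7,fy=2.7))
```

```text
[464.72461009 -46.03381151  38.58919111] [-0.51519739  0.89673643  1.73438458]
```

View pics/s2.png

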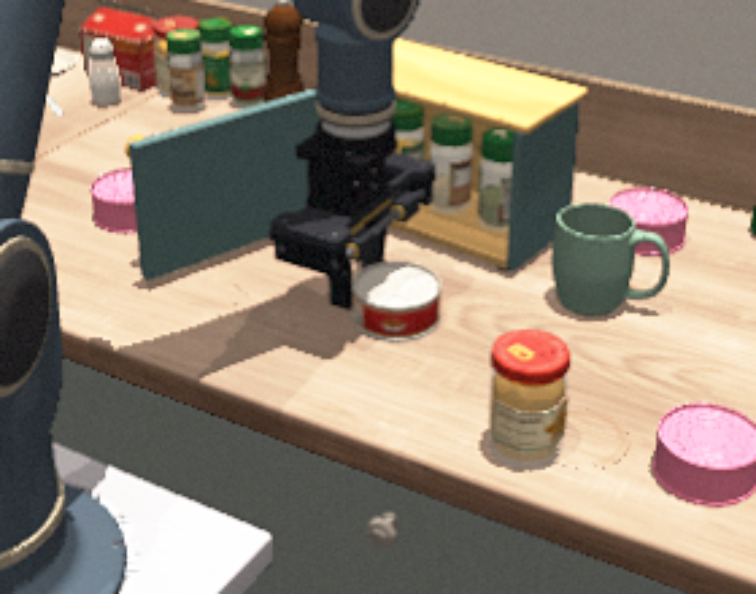

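The tin is nested between the fingers and sliding level, so I'll continue.

To row units: -0.064 m / 0.4 = -0.16, -0.056 m / 0.4 = -0.14.

Emit:
{"api": "play_rows", "payload": {"motion": [{"tx": -0.02, "ty": -0.005, "tz": 0, "roll": 0, "grip": 0.57}, {"tx": -0.04, "ty": -0.01, "tz": 0, "roll": 0, "grip": 0.57}, {"tx": -0.06, "ty": -0.015, "tz": 0, "roll": 0, "grip": 0.57}, {"tx": -0.08, "ty": -0.02, "tz": 0, "roll": 0, "grip": 0.57}, {"tx": -0.1, "ty": -0.025, "tz": 0, "roll": 0, "grip": 0.57}, {"tx": -0.12, "ty": -0.03, "tz": 0, "roll": 0, "grip": 0.57}, {"tx": -0.14, "ty": -0.035, "tz": 0, "roll": 0, "grip": 0.57}, {"tx": -0.16, "ty": -0.04, "tz": 0, "roll": 0, "grip": 0.57}]}}

```text
t: 5.3
tool_pos: [448.7, -110.1, 38.5]
tcp_rot: [-2.217, -2.226, -0.0]
contact_force: [0.5, 2.3, 0.6]
opening: 49.3
grasp_force: 1.0
```

To row units: -0.03 m / 0.4 = -0.075, -0.028 m / 0.4 = -0.07.

Emit:
{"api": "play_rows", "payload": {"motion": [{"tx": -0.02, "ty": -0.005, "tz": 0, "roll": 0, "grip": 0.57}, {"tx": -0.04, "ty": -0.01, "tz": 0, "roll": 0, "grip": 0.57}, {"tx": -0.0575, "ty": -0.015, "tz": 0, "roll": 0, "grip": 0.57}, {"tx": -0.07, "ty": -0.0175, "tz": 0, "roll": 0, "grip": 0.57}, {"tx": -0.075, "ty": -0.0175, "tz": 0, "roll": 0, "grip": 0.57}, {"tx": -0.05, "ty": -0.0125, "tz": 0, "roll": 0, "grip": 0.57}, {"tx": 0, "ty": 0, "tz": 0, "roll": 0, "grip": 0.57}, {"tx": 0.05, "ty": 0, "tz": 0, "roll": 0, "grip": 0.57}]}}

```text
t: 6.3
tool_pos: [449.3, -88.6, 38.4]
tcp_rot: [2.216, 2.226, 0.0]
contact_force: [-0.8, 0.4, 0.1]
opening: 49.7
grasp_force: 0.0
```

To row units: -0.208 m / 0.4 = -0.52, -0.18 m / 0.4 = -0.45.

Emit:
{"api": "play_rows", "payload": {"motion": [{"tx": 0, "ty": 0, "tz": -0.075, "roll": 0, "grip": 0.3}, {"tx": 0, "ty": 0, "tz": -0.15, "roll": 0, "grip": 0}, {"tx": 0, "ty": 0, "tz": -0.225, "roll": 0, "grip": 0}, {"tx": 0, "ty": 0, "tz": -0.3, "roll": 0, "grip": 0}, {"tx": 0, "ty": 0, "tz": -0.375, "roll": 0, "grip": 0}, {"tx": 0, "ty": 0, "tz": -0.45, "roll": 0, "grip": 0}, {"tx": 0, "ty": 0, "tz": -0.52, "roll": 0, "grip": 0}, {"tx": 0, "ty": 0, "tz": -0.52, "roll": 0, "grip": 0}]}}

```text
t: 7.3
tool_pos: [450.1, -89.2, 248.1]
tcp_rot: [2.214, 2.225, 0.005]
contact_force: [0.4, -0.4, -0.7]
opening: 0.2
grasp_force: 0.0
```

Run:
```python
from meas import *
s=robot.get_state(); print(s["tool_pos"],s["contact_force"])
t=cam("top"); c=cam("scene"); cv2.imwrite("pics/t3.png",cv2.resize(t[0][130:330,190:450],None,fx=3,fy=3))
hs=cv2.cvtColor(c[0],cv2.COLOR_BGR2HSV)
m=cv2.inRange(hs,(0,0,140),(180,80,255)); k=big(m,(310,275,370,315)); e=cv2.fitEllipse(k); P=onz(c,[e[0]],40)[0]
print(e,P,np.hypot(*(P[:2]-[608,80])))
e,P,sz=tin(t,(340,235,400,300)); print(e,P,sz,np.hypot(*(P[:2]-[608,80])))
```

```text
[450.08345957 -89.22970238 248.14615769] [ 0.38480904 -0.43834756 -0.6714031 ]
((337.2231750488281, 292.5442810058594), (38.65208053588867, 64.62006378173828), 82.28988647460938) [ 454.42752692 -157.26723062   40.        ] 282.6309310962312
((374.4294738769531, 271.4302673339844), (31.437353134155273, 34.40426254272461), 70.29432678222656) [ 440.06864622 -185.90010897   40.        ] [8.69666904e+01 9.70721050e+01 2.27373675e-13] 314.4897574358527
```

View pics/t3.png

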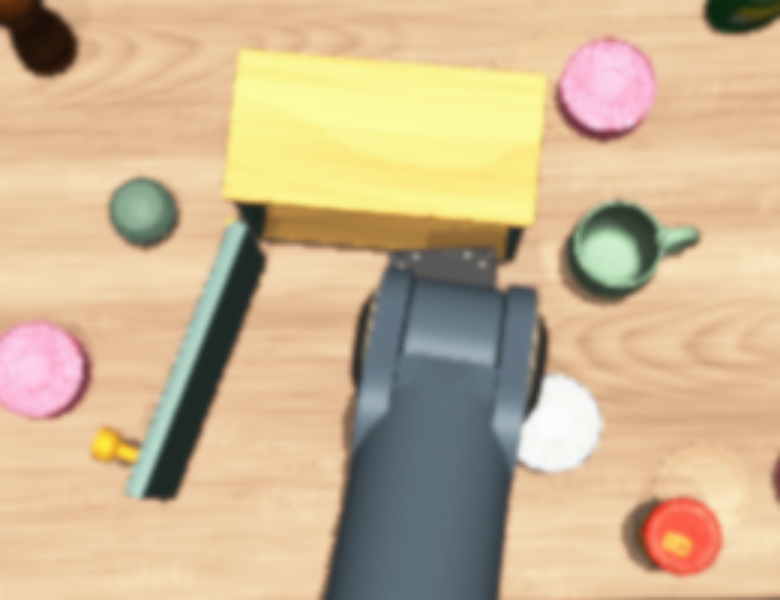

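The tin is at crop (555,424), partly hidden by the arm and out of the swing. The door hasn't moved. I'm crossing over the door now.

To row units: 0.255 m / 0.4 = 0.6375, 0.046 m / 0.4 = 0.115.

Emit:
{"api": "play_rows", "payload": {"motion": [{"tx": 0.105, "ty": 0.02, "tz": 0, "roll": 0, "grip": 0}, {"tx": 0.21, "ty": 0.04, "tz": 0, "roll": 0, "grip": 0}, {"tx": 0.315, "ty": 0.06, "tz": 0, "roll": 0, "grip": 0}, {"tx": 0.42, "ty": 0.08, "tz": 0, "roll": 0, "grip": 0}, {"tx": 0.525, "ty": 0.1, "tz": 0, "roll": 0, "grip": 0}, {"tx": 0.6375, "ty": 0.115, "tz": 0, "roll": 0, "grip": 0}, {"tx": 0.6375, "ty": 0.115, "tz": 0, "roll": 0, "grip": 0}, {"tx": 0.6375, "ty": 0.115, "tz": 0, "roll": 0, "grip": 0}]}}

```text
t: 8.4
tool_pos: [493.1, 164.8, 245.0]
tcp_rot: [-2.217, -2.225, 0.005]
contact_force: [-0.1, -0.3, 0.1]
opening: 0.8
grasp_force: 0.0
```

Run:
```python
from meas import *
t=cam("top"); s=cam("scene")
e,P,sz=tin(t,(340,235,400,300)); print(e,P,sz,np.hypot(*(P[:2]-[608,80])))
# tool waypoints closing door
H=np.array([608,80.]); s=robot.get_state(); print(s["tool_pos"])
a0=np.arctan2(-.994,-.106)
for th in np.arange(1.9,-.01,-.19):
    a=a0-th; d=np.array([np.cos(a),np.sin(a)]); n=np.array([d[1],-d[0]])  # outward
    if th>1.8: print(d,n)
    n=n if True else n
    print(round(th,2),[(H+130*d+o*n).round() for o in(10,18)])
```

```text
((373.7183837890625, 270.76519775390625), (33.554378509521484, 34.032711029052734), 128.2394561767578) [ 441.85690749 -184.10034541   40.        ] [89.51800594 89.52779101  0.        ] 312.01365295943623
[493.49214798 164.03687206 245.80760465]
[-0.90668369  0.42181121] [0.42181121 0.90668369]
1.9 [array([494., 144.]), array([498., 151.])]
1.71 [array([484., 121.]), array([486., 129.])]
1.52 [array([479.,  97.]), array([479., 105.])]
1.33 [array([478.,  72.]), array([477.,  80.])]
1.14 [array([482.,  48.]), array([479.,  56.])]
0.95 [array([490.,  25.]), array([486.,  32.])]
0.76 [array([502.,   3.]), array([497.,  10.])]
0.57 [array([519., -15.]), array([513., -10.])]
0.38 [array([538., -30.]), array([531., -27.])]
0.19 [array([560., -41.]), array([553., -39.])]
0.0 [array([584., -48.]), array([576., -47.])]
```

The tin is at (442,-184), 312 mm from the hinge, so it's clear. I'm descending outside the door to push.

To row units: 0.117 m / 0.4 = 0.2925, 0.09 m / 0.4 = 0.225.

Emit:
{"api": "play_rows", "payload": {"motion": [{"tx": 0, "ty": 0.005, "tz": 0.075, "roll": 0, "grip": 0}, {"tx": 0, "ty": 0.005, "tz": 0.15, "roll": 0, "grip": 0}, {"tx": 0, "ty": 0.005, "tz": 0.225, "roll": 0, "grip": 0}, {"tx": 0, "ty": 0.005, "tz": 0.2925, "roll": 0, "grip": 0}, {"tx": 0, "ty": 0.005, "tz": 0.2925, "roll": 0, "grip": 0}, {"tx": -0.02, "ty": 0.0025, "tz": 0.2925, "roll": 0, "grip": 0}, {"tx": -0.04, "ty": -0.0025, "tz": 0.2925, "roll": 0, "grip": 0}, {"tx": -0.06, "ty": -0.0075, "tz": 0.2925, "roll": 0, "grip": 0}]}}

```text
t: 9.5
tool_pos: [491.3, 140.9, 130.5]
tcp_rot: [2.217, 2.225, 0.003]
contact_force: [0.1, 0.6, 1.4]
opening: 0.4
grasp_force: 0.3
```

To row units: -0.064 m / 0.4 = -0.16, -0.013 m / 0.4 = -0.0325.

Emit:
{"api": "play_rows", "payload": {"motion": [{"tx": -0.02, "ty": -0.0075, "tz": 0, "roll": 0, "grip": 0}, {"tx": -0.04, "ty": -0.015, "tz": 0, "roll": 0, "grip": 0}, {"tx": -0.06, "ty": -0.0225, "tz": 0, "roll": 0, "grip": 0}, {"tx": -0.08, "ty": -0.0275, "tz": 0, "roll": 0, "grip": 0}, {"tx": -0.1, "ty": -0.03, "tz": 0, "roll": 0, "grip": 0}, {"tx": -0.12, "ty": -0.0325, "tz": 0, "roll": 0, "grip": 0}, {"tx": -0.14, "ty": -0.0325, "tz": 0, "roll": 0, "grip": 0}, {"tx": -0.16, "ty": -0.0325, "tz": 0, "roll": 0, "grip": 0}]}}

```text
t: 10.5
tool_pos: [478.3, 77.0, 129.5]
tcp_rot: [-2.217, -2.226, -0.0]
contact_force: [0.2, 0.0, 0.2]
opening: 0.6
grasp_force: 0.3
```

To row units: -0.064 m / 0.4 = -0.16, -0.056 m / 0.4 = -0.14.

Emit:
{"api": "play_rows", "payload": {"motion": [{"tx": -0.02, "ty": 0, "tz": 0, "roll": 0, "grip": 0}, {"tx": -0.04, "ty": 0.0025, "tz": 0, "roll": 0, "grip": 0}, {"tx": -0.06, "ty": 0.005, "tz": 0, "roll": 0, "grip": 0}, {"tx": -0.08, "ty": 0.01, "tz": 0, "roll": 0, "grip": 0}, {"tx": -0.1, "ty": 0.015, "tz": 0, "roll": 0, "grip": 0}, {"tx": -0.12, "ty": 0.0225, "tz": 0, "roll": 0, "grip": 0}, {"tx": -0.14, "ty": 0.0325, "tz": 0, "roll": 0, "grip": 0}, {"tx": -0.16, "ty": 0.0425, "tz": 0, "roll": 0, "grip": 0}]}}

```text
t: 11.5
tool_pos: [495.7, 13.0, 129.5]
tcp_rot: [-2.217, -2.226, -0.0]
contact_force: [-0.4, 1.7, 0.4]
opening: 0.4
grasp_force: 0.2
```

Run:
```python
from h import *
s=robot.get_state(); print(s["tool_pos"],s["contact_force"])
t=cam("top"); c=cam("scene"); cv2.imwrite("pics/s4.png",np.hstack([cv2.resize(t[0][130:330,190:450],(400,308)),cv2.resize(c[0][180:400,170:450],(400,308))]))
```

```text
[495.74831581  13.04541198 129.5029183 ] [-0.40729446  1.65118555  0.38354908]
```

View pics/s4.png

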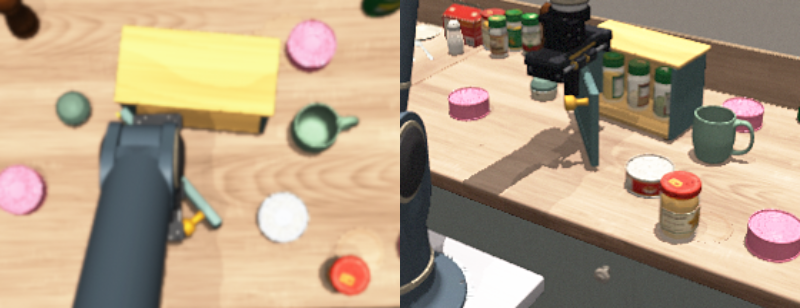

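The door is about half shut with the tin well clear. I'm raising the tool a little so the gripper body clears the top board.

To row units: -0.041 m / 0.4 = -0.1025, -0.037 m / 0.4 = -0.0925.

Emit:
{"api": "play_rows", "payload": {"motion": [{"tx": -0.015, "ty": 0.0125, "tz": -0.015, "roll": 0, "grip": 0}, {"tx": -0.03, "ty": 0.0225, "tz": -0.03, "roll": 0, "grip": 0}, {"tx": -0.045, "ty": 0.0325, "tz": -0.045, "roll": 0, "grip": 0}, {"tx": -0.0575, "ty": 0.0425, "tz": -0.06, "roll": 0, "grip": 0}, {"tx": -0.07, "ty": 0.055, "tz": -0.06, "roll": 0, "grip": 0}, {"tx": -0.0825, "ty": 0.0675, "tz": -0.06, "roll": 0, "grip": 0}, {"tx": -0.0925, "ty": 0.08, "tz": -0.06, "roll": 0, "grip": 0}, {"tx": -0.1025, "ty": 0.0925, "tz": -0.06, "roll": 0, "grip": 0}]}}

```text
t: 12.6
tool_pos: [532.8, -27.5, 153.3]
tcp_rot: [-2.217, -2.226, 0.0]
contact_force: [-0.3, 1.6, -0.1]
opening: 0.7
grasp_force: 0.2
```

To row units: 0.037 m / 0.4 = 0.0925, 0.034 m / 0.4 = 0.085.

Emit:
{"api": "play_rows", "payload": {"motion": [{"tx": -0.0075, "ty": 0.0125, "tz": 0, "roll": 0, "grip": 0}, {"tx": -0.015, "ty": 0.025, "tz": 0, "roll": 0, "grip": 0}, {"tx": -0.0225, "ty": 0.0375, "tz": 0, "roll": 0, "grip": 0}, {"tx": -0.0275, "ty": 0.05, "tz": 0, "roll": 0, "grip": 0}, {"tx": -0.0325, "ty": 0.0625, "tz": 0, "roll": 0, "grip": 0}, {"tx": -0.0375, "ty": 0.075, "tz": 0, "roll": 0, "grip": 0}, {"tx": -0.04, "ty": 0.085, "tz": 0, "roll": 0, "grip": 0}, {"tx": -0.0425, "ty": 0.0925, "tz": 0, "roll": 0, "grip": 0}]}}

```text
t: 13.6
tool_pos: [569.9, -44.2, 153.5]
tcp_rot: [-2.217, -2.226, -0.0]
contact_force: [-0.3, -0.7, -0.1]
opening: 0.7
grasp_force: 0.1
```

To row units: 0.007 m / 0.4 = 0.0175, 0.006 m / 0.4 = 0.015.

Emit:
{"api": "play_rows", "payload": {"motion": [{"tx": 0, "ty": 0.0025, "tz": 0, "roll": 0, "grip": 0}, {"tx": 0, "ty": 0.005, "tz": 0, "roll": 0, "grip": 0}, {"tx": 0, "ty": 0.0075, "tz": 0, "roll": 0, "grip": 0}, {"tx": 0, "ty": 0.01, "tz": 0, "roll": 0, "grip": 0}, {"tx": 0, "ty": 0.0125, "tz": 0, "roll": 0, "grip": 0}, {"tx": 0, "ty": 0.015, "tz": 0, "roll": 0, "grip": 0}, {"tx": 0, "ty": 0.0175, "tz": 0, "roll": 0, "grip": 0}, {"tx": 0, "ty": 0.0175, "tz": 0, "roll": 0, "grip": 0}]}}

```text
t: 14.6
tool_pos: [576.8, -44.1, 153.5]
tcp_rot: [2.217, 2.226, 0.0]
contact_force: [0.8, 0.8, -0.5]
opening: 0.3
grasp_force: 0.0
```

Run:
```python
from h import *
t=cam("top"); c=cam("scene"); cv2.imwrite("pics/s5.png",np.hstack([cv2.resize(t[0][150:270,240:400],(400,300)),cv2.resize(c[0][180:310,250:420],(400,300))]))
```

```text
(no output)
```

View pics/s5.png

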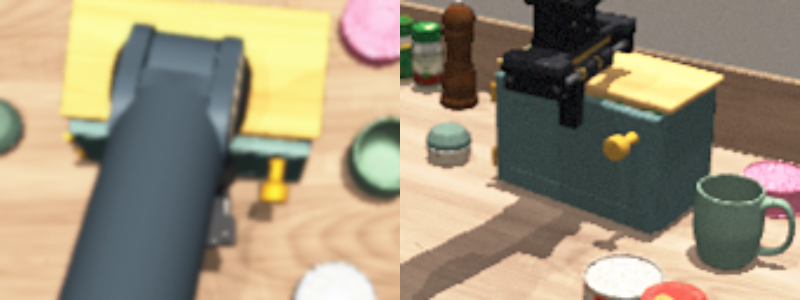

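The door looks nearly flush with the front in both views, but there's no stop force yet. I'll push on slowly.

To row units: 0.004 m / 0.4 = 0.01, 0.003 m / 0.4 = 0.0075.

Emit:
{"api": "play_rows", "payload": {"motion": [{"tx": 0, "ty": 0.0025, "tz": 0, "roll": 0, "grip": 0}, {"tx": 0, "ty": 0.005, "tz": 0, "roll": 0, "grip": 0}, {"tx": 0, "ty": 0.0075, "tz": 0, "roll": 0, "grip": 0}, {"tx": 0, "ty": 0.01, "tz": 0, "roll": 0, "grip": 0}, {"tx": 0, "ty": 0.01, "tz": 0, "roll": 0, "grip": 0}, {"tx": 0, "ty": 0.01, "tz": 0, "roll": 0, "grip": 0}, {"tx": 0, "ty": 0.01, "tz": 0, "roll": 0, "grip": 0}, {"tx": 0, "ty": 0.01, "tz": 0, "roll": 0, "grip": 0}]}}

```text
t: 15.7
tool_pos: [579.0, -44.2, 153.2]
tcp_rot: [-2.215, -2.223, 0.004]
contact_force: [-5.1, 0.8, 3.2]
opening: 0.6
grasp_force: 3.0
```

To row units: 0.003 m / 0.4 = 0.0075, 0.002 m / 0.4 = 0.005.

Emit:
{"api": "play_rows", "payload": {"motion": [{"tx": 0, "ty": 0.005, "tz": 0, "roll": 0, "grip": 0}, {"tx": 0, "ty": 0.0075, "tz": 0, "roll": 0, "grip": 0}, {"tx": 0, "ty": 0.0075, "tz": 0, "roll": 0, "grip": 0}, {"tx": 0, "ty": 0.0075, "tz": 0, "roll": 0, "grip": 0}, {"tx": 0, "ty": 0.0075, "tz": 0, "roll": 0, "grip": 0}, {"tx": 0, "ty": 0.0075, "tz": 0, "roll": 0, "grip": 0}, {"tx": 0, "ty": 0.0075, "tz": 0, "roll": 0, "grip": 0}, {"tx": 0, "ty": 0.0075, "tz": 0, "roll": 0, "grip": 0}]}}

```text
t: 16.7
tool_pos: [579.3, -44.3, 153.1]
tcp_rot: [-2.212, -2.219, 0.01]
contact_force: [-12.3, -0.1, 8.8]
opening: 0.5
grasp_force: 7.0
```

To row units: 0.18 m / 0.4 = 0.45, 0.13 m / 0.4 = 0.325.

Emit:
{"api": "play_rows", "payload": {"motion": [{"tx": 0, "ty": -0.0125, "tz": 0, "roll": 0, "grip": 0}, {"tx": 0, "ty": -0.0375, "tz": 0, "roll": 0, "grip": 0}, {"tx": 0, "ty": -0.075, "tz": 0, "roll": 0, "grip": 0}, {"tx": 0, "ty": -0.125, "tz": -0.075, "roll": 0, "grip": 0}, {"tx": 0.075, "ty": -0.125, "tz": -0.15, "roll": 0, "grip": 0}, {"tx": 0.2, "ty": -0.125, "tz": -0.225, "roll": 0, "grip": 0}, {"tx": 0.325, "ty": -0.125, "tz": -0.25, "roll": 0, "grip": 0}, {"tx": 0.45, "ty": -0.125, "tz": -0.25, "roll": 0, "grip": 0}]}}

```text
t: 17.7
tool_pos: [532.9, 137.2, 255.0]
tcp_rot: [2.216, 2.225, 0.005]
contact_force: [1.0, 0.4, -0.8]
opening: 0.3
grasp_force: 0.0
```

Emit:
{"api": "play_rows", "payload": {"motion": [{"tx": 0.125, "ty": 0, "tz": 0, "roll": 0, "grip": 0}, {"tx": 0.25, "ty": 0, "tz": 0, "roll": 0, "grip": 0}, {"tx": 0.375, "ty": 0, "tz": 0, "roll": 0, "grip": 0}, {"tx": 0.5, "ty": 0, "tz": 0, "roll": 0, "grip": 0}, {"tx": 0.55, "ty": 0, "tz": 0, "roll": 0, "grip": 0}, {"tx": 0.55, "ty": 0, "tz": 0, "roll": 0, "grip": 0}, {"tx": 0.55, "ty": 0, "tz": 0, "roll": 0, "grip": 0}, {"tx": 0.55, "ty": 0, "tz": 0, "roll": 0, "grip": 0}]}}

```text
t: 18.7
tool_pos: [532.8, 353.3, 253.8]
tcp_rot: [2.22, 2.222, -0.0]
contact_force: [-0.1, 0.3, 0.2]
opening: 0.3
grasp_force: 0.0
```

Run:
```python
from meas import *
t=cam("top"); c=cam("scene")
e,P,sz=tin(t,(340,235,400,300)); print(P,np.hypot(*(P[:2]-[608,80])))
cv2.imwrite("pics/s6.png",np.hstack([cv2.resize(t[0][150:270,240:400],(400,300),interpolation=cv2.INTER_CUBIC),cv2.resize(c[0][180:310,250:420],(400,300),interpolation=cv2.INTER_CUBIC)]))
ht=cv2.cvtColor(t[0],cv2.COLOR_BGR2HSV)
m=cv2.inRange(ht,(75,40,20),(110,255,180)); k=big(m,(255,190,368,235)); q=cv2.approxPolyDP(k,2,True).reshape(-1,2); print(np.c_[q,onz(t,q,163)].round())
```

```text
[ 441.87595293 -184.03644479   40.        ] 311.9494240936218
[[ 270.  203.  605.   72.  163.]
 [ 276.  212.  582.   57.  163.]
 [ 345.  218.  563. -109.  163.]
 [ 345.  212.  578. -110.  163.]
 [ 352.  210.  582. -127.  163.]]
```

View pics/s6.png

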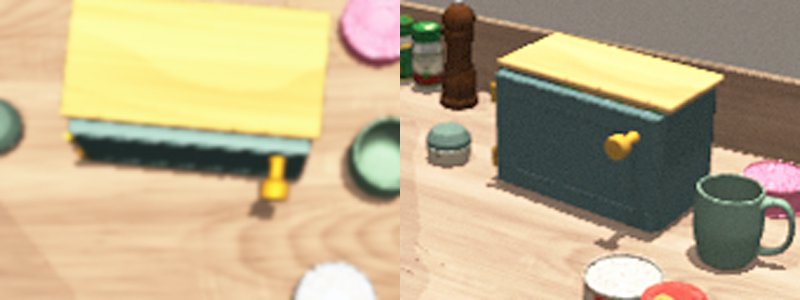

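The door lies flush under the top board and the stop was stiff (12 N with 0.3 mm of travel). The tin is unmoved. I'll do one numeric check of the strip's parallelism before handing in.

Run:
```python
from meas import *
t=cam("top"); im=t[0]; hs=cv2.cvtColor(im,cv2.COLOR_BGR2HSV)
y=[];f=[]
for u in range(276,340,4):
    h=hs[185:225,u].astype(int)
    ye=185+max(i for i in range(40) if 20<=h[i,0]<=35 and h[i,1]>90 and h[i,2]>150 and i<25)
    g=np.diff(h[:,2]); i=ye-185+3; fe=185+i+np.argmin(g[i:i+10])+.5
    y.append((u,ye+.5)); f.append((u,fe))
for n,p,z in(("board",y,175),("door",f,163)):
    P=onz(t,p,z)[:,:2]; k=np.polyfit(P[:,1],P[:,0],1); print(n,k[0],np.polyval(k,80),np.std(P[:,0]-np.polyval(k,P[:,1])))
print(robot.get_state()["t"])
```

```text
board 0.11872918847563906 619.0291496688016 0.9739541168678009
door 0.11881593789284416 604.5174599940366 0.7039229145999608
18.85
```

The board edge and the door are parallel, so the door is shut.

```bash
python3 -c "from station import robot; print(robot.hand_in())"
```

```text
the job is handed in; nothing more can be done
None
```

The job is handed in, with no verdict returned: by my measurements the tin stands about 312 mm from the hinge (282 mm needed), the door is shut parallel to the cupboard front, and nothing I did came near the mug, timer or jar.

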